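# Read both steps of a step block with a bridge height gauge

## Task

Clear the plain bar off the granite surface plate and lay it flat in the specimen tray, then set the stepped block on the plate, steps upward. Stand the bridge gauge astride the block, flat on the plate, with its sprung foot on the lower step and let it settle for a second; then lift it across to the upper step and leave it standing there. Set the gauge down gently, and do not disturb the other things.

Things in the scene. Friction and masses are not known exactly. Their poses are not given: they have to be found in the camera images.
- plate: dark grey granite surface plate, 180 (its x) x 200 (its y) x 30 mm high, fixed on the bench; origin at the centre of its underside, z up
- plate_top (a point): centre of the plate's top face, axes along the plate's
- tray: shallow white specimen tray, 90 (its x) x 150 (its y) mm, rim 14 mm high, inner floor about 2 mm above the bench and at least 80 x 140 mm; fixed; origin at the centre of its underside. Tray and gauge stand at the left and right of the plate, either way round
- plain_bar: plain rectangular steel bar, 110 (its x) x 32 (its y) x 28 mm high, 0.3 to 0.55 kg; starts lying on the plate; origin at the centre of its underside, z up
- step_block: steel block 110 (its x) x 32 (its y) mm with one step: the half at -x is 20 mm high, the half at +x is 38 mm high; 0.3 to 0.55 kg; centre of mass 8 mm toward +x from the middle; origin at the centre of its underside, z up. It lies on the bench behind and to one side of the plate
- notched_bar: bystander: steel bar 110 x 32 x 30 mm with a 38 mm wide notch across its middle, 16 mm high there; lies behind the plate on the other side from the stepped block; origin at the centre of its underside
- gauge: bridge height gauge, plain steel, 0.53 kg, 128 mm high: two legs, each 50 (x) x 18 (y) x 62 mm high, 50 mm apart along y (86 mm over both), carry a beam (its top 78 mm up) and above it a grey housing. It straddles a part whose length runs along the gauge's x. Origin on its centre line, level with the leg bottoms, z up. Loose; starts standing upright on the bench
- gauge_grip (a point): where to grip the gauge, 112 mm above the leg bottoms: its grey rectangular housing, 34 (x) x 52 (y) mm, from 84 to 128 mm above the leg bottoms, with a round dial on its -x face; axes along the gauge's
- gauge_foot (a joint): height of the gauge's sprung foot above the leg bottoms, in m: 0 in the air or on a bare flat surface, range 0 to 0.045; with the legs standing flat it reads the height of the part under the foot. A spring pushes the foot down with 0.6 to 1.5 N, less than the gauge's weight
- foot_tip (a point): centre of the underside of the foot (a flat disc 18 mm across, on the gauge's centre line)
- level: bystander on the plate: round bubble level, 34 mm across, 14 mm high, standing along the plate's +x edge; origin under its centre. There is room for the work beside it
- dropper: bystander: brown dropper bottle, 29 mm across, 90 mm high, behind the plate; origin under its centre
- loupe: bystander: black eye loupe, 37 mm across, 31 mm high, behind the plate; origin under its centre
- ref_block: bystander: round steel reference block, 58 mm across, 12 mm high, at the left beside the hardness tester; origin under its centre
- carton: bystander: small carton, 42 x 62 x 22 mm, at the right; origin under its centre
- wash_bottle: bystander: white wash bottle, 66 x 92 x 199 mm high, at the right; origin under its centre

How it is judged:
By the outcome, as a careful person would: the job done as asked, in the order asked, and still so for the second after the job is handed in, with the robot touching nothing.
It also fails if it takes over 72 s, if anything falls off the work surface, if the arm or the gripper's body presses on something with over 40 N, if the wrist force passes 120 N, or if a joint passes its speed limit or range.

## Robot

A 6-joint arm with a two-finger parallel gripper is mounted at the origin on a cart in front of the work surface, level with it; the furniture and walls round the work are solid. World frame = base frame: x ahead of the robot, y to its left, z up, the work surface at z = 0. Lengths are in m, angles in rad, forces in N, time in s.
With the tool pointing down it reaches from about 0.3 to 0.775 m from the base axis. Payload 14.6 kg.
Tool frame: the origin (TCP) lies at the very end of the fingers, on their centre line; the grasp point (between the pads) lies 19 mm behind it; z points along the fingers, y is the line along which they close (so a half turn about z gives the same grasp; the last joint's range is limited). The gripper opens to 94 mm and grips with 3 to 60 N. Pads are 16 mm wide; open, the fingers measure 119 mm over their backs; the gripper's body (75 mm by 177 mm) begins 78 mm behind the grasp point.
Start: joints at [1.164, 0.3, 1.521, -0, 1.321, -0.067], TCP at [0.183, 0.519, 0.205] pointing down, gripper open.
Joint ranges: [-3.03, 3.03], [-0.79, 2.21], [0.23, 2.52], [-1.04, 4.18], [0, 3.07], [-2.55, 2.55]. Speed limits (rad/s): [2.22, 2.22, 2.57, 3.14, 3.14, 3.14].

## Interface

Orientations are given as [roll, pitch, yaw] about the fixed x, y, z axes, in that order (R = Rz(yaw) Ry(pitch) Rx(roll)).
In Python, from station import status, vision, order, silhouettes gives the robot as it stands. The module is installed in compiled form; this text tells all that it offers.
- The arm moves only by the shell command python3 -m pendant 'ROWS' [FORCE]. ROWS is JSON, one flat list of numbers, 7 for each row, row after row: the shift along the tool's x, y, z in units of 500 mm (1.0 is 500 mm), then the turn, a rotation vector about the tool's x, y, z in units of 90 degrees (1.0 is 90 degrees), then the opening, from -1 (shut) to 1 (fully open). A call has 1 to 12 rows; each row is the pose to reach, as a shift and turn from the pose commanded when the call began, along the tool's axes at that moment; what a row does not reach only later rows make up. A row lasts 1/10 s, in which the tool goes at most 50 mm and 8.59 degrees, less where a joint would pass 70% of its speed; a pose out of reach is approached as far as the arm can. A call with a number of a shift or a turn outside -1 to 1 is refused whole. A call with a gripper value outside its range is refused whole. The fingers move at their own pace and stop on an object; FORCE is the grip in N (left out, the last holds). Time passes only in rows, so rows that repeat a pose let the fingers close. It gives the time, the measured TCP pose, the force, the opening and the grip force at its end, in the units of the state.
- status.get_obs(): the state, without advancing time (a new reading comes with each control period).
- vision.camera(name): name is "scene" or "top" or "wrist"; returns a dict with "pixels" (420x560x3 uint8, red, green, blue), "K" (3x3 intrinsics, pixels), "R" (3x3) and "t" (3): a world point X has camera coordinates R X + t. Camera axes: x right, y down, z forward; pixel columns grow to the right and rows downward; lengths in m; the calibration is good to about 2 mm. A picture is of the moment at which its call begins. There is no depth.
- order.hand_in(): hands the job in; it is judged then, once.
Trained networks look in a picture, given as the dict that the camera call returned (one of the last four; its "shot" number tells which), for a name from the list of things; names that differ only in an ending like _2 or _b are one class to them, and where a whole thing is asked for, a point or a joint stands for the part that bears it (a point fixed in the world has none). Each returns a list of dicts, best first, with "score" (0 to 1); they miss things now and then, are a little off and sometimes report something else, mostly with a low value. They report only what shows in the picture. A call takes as long as a camera call.
- silhouettes(target, picture): "region" (420x560 bool, what is visible of it) and "extent" ([left, top, right, bottom] in pixels, round what is visible of it).
The state is a dict: "time_s": time; "qpos": joint angles; "joint_vel": joint speeds; "tau": joint torques, N m; "ee_pos": TCP position; "eef_rot": TCP orientation; "force": force on the tool from outside, world axes, zero at the start; "moment": the same for the moment, N m; "grip_width": finger opening in m; "grip_force": force on a finger pad.
Only numpy, scipy, OpenCV 4.12 (cv2) and the standard library are available. Lean on these libraries where they do the work, as an engineer would, in place of code of your own. Each camera call takes 0.05 s, during which the arm holds its last target. There are 200 camera calls.

## Working session

There is one attempt and no reset: what is moved stays moved. The work goes in short steps, Python scripts to look and compute and a shell command to move; the robot and the scene stay as the last step left them, time stands still between calls to the robot, and variables do not carry over. Pictures are saved under pics/ and viewed, at most 10 in all, crops included, and the job is handed in when it is done.

```bash
mkdir -p pics; cat > h.py <<'E'
import numpy as np, cv2
from station import status, vision, order, silhouettes
from scipy.spatial.transform import Rotation as Ro
def ray(p,uv,z):
    d=p["R"].T@np.linalg.inv(p["K"])@np.array([uv[0],uv[1],1.]); c=-p["R"].T@p["t"]
    return c+d*(z-c[2])/d[2]
def proj(p,X):
    q=(p["K"]@(p["R"]@np.asarray(X,float).T+np.array(p["t"])[:,None])); return (q[:2]/q[2]).T
def save(p,n): cv2.imwrite("pics/"+n,cv2.cvtColor(p["pixels"],cv2.COLOR_RGB2BGR))
E
python3 - <<'E'
from h import *
o=status.get_obs();print({k:np.round(v,3).tolist() for k,v in o.items()})
ps={}
for c in ["top","scene"]:
    p=vision.camera(c);ps[c]=p;save(p,c+"0.png");print(c,p["K"].round(1).tolist(),(-p["R"].T@p["t"]).round(3))
H=dict(plate=.03,tray=.0,plain_bar=.058,step_block=.03,notched_bar=.03,gauge=.1,level=.044,dropper=.09,loupe=.031,ref_block=.012,carton=.022,wash_bottle=.1)
for n,h in H.items():
  for c in ps:
    r=silhouettes(n,ps[c])
    for d in r[:2]:
        m=d["region"].astype(np.uint8);ys,xs=np.nonzero(m)
        if len(xs)<5: continue
        b=cv2.minAreaRect(np.c_[xs,ys].astype(np.float32))
        cs=[ray(ps[c],q,h)[:2].round(3).tolist() for q in cv2.boxPoints(b)]
        print(n,c,round(d["score"],2),np.round(d["extent"]).tolist(),"ctr",ray(ps[c],(xs.mean(),ys.mean()),h)[:2].round(3),cs if c=="top" else "")
E
```

```text
{'time_s': 0.0, 'qpos': [1.164, 0.3, 1.522, 0.0, 1.321, -0.067], 'joint_vel': [0.001, -0.0, -0.0, 0.001, 0.0, -0.001], 'tau': [0.001, -53.18, -35.274, 0.071, 0.024, -0.0], 'ee_pos': [0.183, 0.518, 0.205], 'eef_rot': [-3.14, -0.0, 2.802], 'force': [-1.011, 0.14, -0.43], 'moment': [0.004, 0.013, 0.022], 'grip_force': 0.0, 'grip_width': 0.094}
top [[466.6, 0.0, 280.2], [0.0, 466.6, 210.6], [0.0, 0.0, 1.0]] [ 0.293 -0.11   1.354]
scene [[504.3, 0.0, 272.1], [0.0, 504.3, 205.2], [0.0, 0.0, 1.0]] [-0.465 -1.06   0.813]
plate top 0.73 [229.0, 205.0, 311.0, 278.0] ctr [ 0.484 -0.076] [[0.417, 0.046], [0.597, 0.011], [0.553, -0.193], [0.375, -0.153]]
plate scene 0.98 [206.0, 213.0, 284.0, 259.0] ctr [ 0.463 -0.114] 
tray top 0.74 [151.0, 234.0, 205.0, 273.0] ctr [0.439 0.195] [[0.468, 0.284], [0.501, 0.133], [0.412, 0.11], [0.379, 0.26]]
tray scene 0.8 [154.0, 201.0, 207.0, 226.0] ctr [0.448 0.197] 
plain_bar top 0.56 [253.0, 227.0, 278.0, 266.0] ctr [ 0.459 -0.062] [[0.423, -0.018], [0.517, -0.077], [0.497, -0.107], [0.404, -0.047]]
plain_bar scene 0.8 [218.0, 222.0, 257.0, 238.0] ctr [ 0.44
[... 1338 characters left out ...]
0.555, 0.305]]
carton top 0.65 [410.0, 230.0, 441.0, 252.0] ctr [ 0.491 -0.523] [[0.492, -0.483], [0.526, -0.542], [0.489, -0.562], [0.455, -0.502]]
carton top 0.33 [396.0, 174.0, 431.0, 206.0] ctr [ 0.647 -0.493] [[0.631, -0.432], [0.714, -0.514], [0.666, -0.557], [0.585, -0.476]]
carton scene 0.77 [354.0, 289.0, 382.0, 304.0] ctr [ 0.479 -0.539] 
carton scene 0.24 [324.0, 236.0, 352.0, 258.0] ctr [ 0.625 -0.341] 
wash_bottle top 0.82 [396.0, 175.0, 446.0, 206.0] ctr [ 0.626 -0.471] [[0.614, -0.41], [0.716, -0.52], [0.665, -0.563], [0.564, -0.453]]
wash_bottle scene 0.63 [353.0, 289.0, 381.0, 305.0] ctr [ 0.387 -0.589] 
wash_bottle scene 0.59 [371.0, 217.0, 407.0, 277.0] ctr [ 0.589 -0.512]
```

```bash
python3 - <<'E'
import cv2
a=cv2.imread("pics/top0.png")[140:310,130:450];b=cv2.imread("pics/scene0.png")[170:320,140:420]
cv2.imwrite("pics/v1.png",cv2.resize(a,(800,425),interpolation=cv2.INTER_CUBIC))
cv2.imwrite("pics/v2.png",cv2.resize(b,(784,420),interpolation=cv2.INTER_CUBIC))
E
```

```text
(no output)
```

View pics/v1.png

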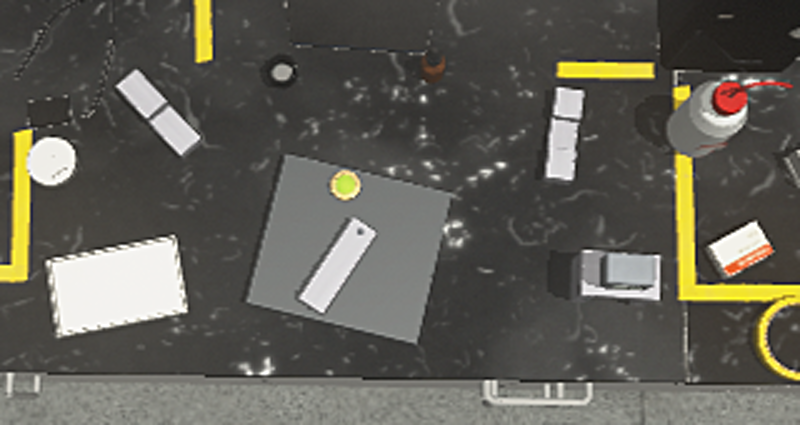

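View pics/v2.png

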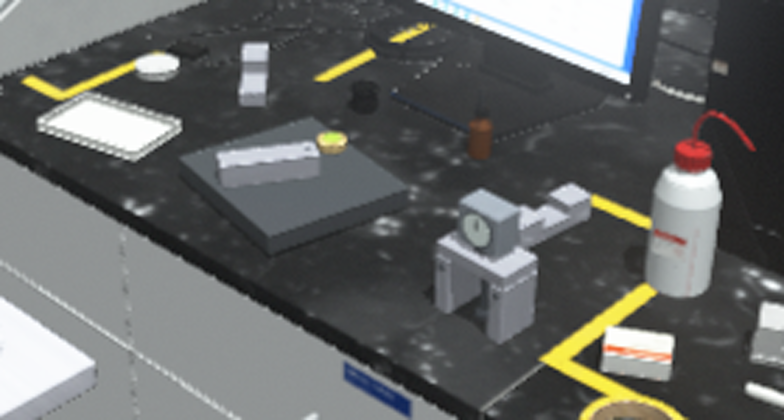

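The top view shows the plate in the middle with the bar and level on it. The tray is at left, and the gauge at right at about (620,272) in the crop. The step block is back left at (158,112) and the notched bar back right. The scene view shows the gauge dial facing the robot (-x). I'll move over the bar for a close look.

```bash
cat >> h.py <<'E'
def go(x,y,z,yaw):
    "shift/turn units from the measured pose to a tool-down pose"
    o=status.get_obs();R=Ro.from_euler("xyz",o["eef_rot"]).as_matrix()
    s=R.T@(np.array([x,y,z])-o["ee_pos"])/.5
    c=[]
    for w in (yaw,yaw+np.pi,yaw-np.pi):
        q6=np.arctan2(y,x)+np.pi/2-w
        T=Ro.from_euler("xyz",[np.pi,0,w]).as_matrix()
        c.append((abs(q6)>2.4,np.linalg.norm(Ro.from_matrix(R.T@T).as_rotvec()),w,q6,Ro.from_matrix(R.T@T).as_rotvec()/(np.pi/2)))
    c=min(c,key=lambda k:k[:2]);print("shift",s.round(4),"turn",c[4].round(4),"yaw %.3f q6 %.2f rows>= %.1f"%(c[2],c[3],max(np.linalg.norm(s)*10,c[1]/.15)))
E
python3 -m pendant '[-0.908,-0.906,-0.09,0,0,0.141,1,-0.908,-0.906,-0.09,0,0,0.141,1,-0.908,-0.906,-0.09,0,0,0.141,1,-0.908,-0.906,-0.09,0,0,0.141,1,-0.908,-0.906,-0.09,0,0,0.141,1,-0.908,-0.906,-0.09,0,0,0.141,1,-0.908,-0.906,-0.09,0,0,0.141,1,-0.908,-0.906,-0.09,0,0,0.141,1,-0.908,-0.906,-0.09,0,0,0.141,1,-0.908,-0.906,-0.09,0,0,0.141,1,-0.908,-0.906,-0.09,0,0,0.141,1,-0.908,-0.906,-0.09,0,0,0.141,1]'
python3 - <<'E'
from h import *
o=status.get_obs();print(o["ee_pos"],o["eef_rot"],o["qpos"])
p=vision.camera("wrist");save(p,"w1.png");print((-p["R"].T@p["t"]).round(3),p["R"].round(2).tolist(),p["K"][0,0])
E
```

```text
time_s: 2.5
ee_pos: [0.4423, -0.0234, 0.2479]
eef_rot: [3.141, 0.001, 2.58]
force: [0.9, 1.3, 0.6]
grip_width: 0.094
grip_force: 0.0
[ 0.44234943 -0.02343903  0.24790082] [3.14116892e+00 7.12306428e-04 2.57999473e+00] [-1.35712638e-01  2.38345746e-02  1.74174932e+00  9.33868532e-05
  1.37518503e+00 -1.14492930e+00]
[0.38  0.015 0.426] [[0.53, 0.85, 0.0], [0.82, -0.52, 0.25], [0.21, -0.13, -0.97]] 292.9415689851768
```

View pics/w1.png

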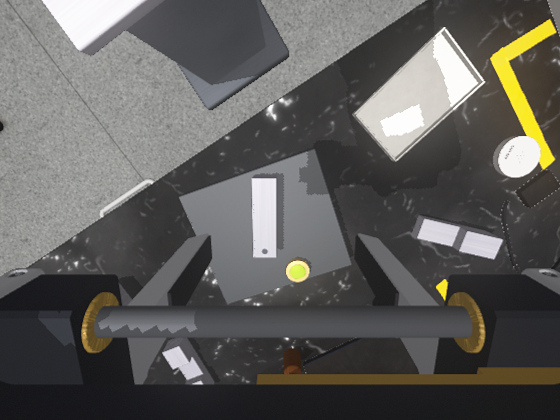

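The wrist view shows the bar at (264,217), the tray at (420,95), the step block at (460,238) and the level at (297,270), all clear. I'll fit poses by matching projected models to the silhouettes.

```bash
cat >> h.py <<'E'
from scipy.optimize import minimize
def bx(x0,x1,y0,y1,z0,z1): return np.array([[x,y,z] for x in (x0,x1) for y in (y0,y1) for z in (z0,z1)])
M=dict(plate=[bx(-.09,.09,-.1,.1,0,.03)],tray=[bx(-.045,.045,-.075,.075,0,.014)],plain_bar=[bx(-.055,.055,-.016,.016,0,.028)],
 step_block=[bx(-.055,0,-.016,.016,0,.02),bx(0,.055,-.016,.016,0,.038)],
 gauge=[bx(-.025,.025,.025,.043,0,.078),bx(-.025,.025,-.043,-.025,0,.078),bx(-.025,.025,-.043,.043,.062,.078),bx(-.017,.017,-.026,.026,.084,.128)],
 level=[np.array([[.017*np.cos(a),.017*np.sin(a),z] for a in np.arange(0,6.2,.3) for z in (0,.014)])])
def mask(n,v,z0,p):
    S=4;c,s=np.cos(v[2]),np.sin(v[2]);m=np.zeros((420*S,560*S),np.uint8)
    for b in M[n]:
        X=np.c_[b[:,0]*c-b[:,1]*s+v[0],b[:,0]*s+b[:,1]*c+v[1],b[:,2]+z0]
        cv2.fillConvexPoly(m,cv2.convexHull(((proj(p,X)+.5)*S-.5).astype(np.float32)).round().astype(int),1)
    return cv2.resize(m.astype(np.float32),(560,420),interpolation=cv2.INTER_AREA)
def fit(n,v0,z0,prs,scale=(.012,.012,.25)):
    "prs: (picture, region) pairs; returns pose, mean IoU"
    def f(u):
        v=np.array(v0)+u*np.array(scale);t=0
        for p,r in prs:
            m=mask(n,v,z0,p);t-=np.minimum(m,r).sum()/np.maximum(m,r).sum()
        return t/len(prs)
    sx=np.vstack([np.zeros(3),np.eye(3)])-.3
    r=minimize(f,np.zeros(3),method="Nelder-Mead",options=dict(initial_simplex=sx,xatol=.01,fatol=1e-4,maxfev=150))
    return (np.array(v0)+r.x*np.array(scale)).round(4),round(-r.fun,3)
def best(n,p,near,z):
    "the silhouette that is nearest to a world point"
    L=[(np.hypot(*(proj(p,[list(near)+[z]])[0]-np.argwhere(d["region"]).mean(0)[::-1])),i,d) for i,d in enumerate(silhouettes(n,p)) if d["region"].any()]
    if not L: return None
    d=min(L);return d[2]["region"].astype(np.float32) if d[0]<40 else None
E
python3 - <<'E'
from h import *
o=status.get_obs();print(o["ee_pos"],o["eef_rot"][2],o["time_s"])
ps={c:vision.camera(c) for c in ("wrist","top","scene")}
G=dict(plate=(.486,-.073,-.2,0),tray=(.44,.197,.22,0),plain_bar=(.46,-.062,-.56,.03),step_block=(.64,.153,.75,0),gauge=(.43,-.39,-.03,0),level=(.56,-.06,0,.03))
for n,g in G.items():
    P=[(c,p,best(n,p,g[:2],g[3]+.02)) for c,p in ps.items()]
    P=[a for a in P if a[2] is not None]
    for k in [[a] for a in P]+[P]:
        for w in ((0,np.pi) if n in("step_block",) else (0,)):
            print(n,[a[0] for a in k],*fit(n,(g[0],g[1],g[2]+w),g[3],[a[1:] for a in k]))
E
```

```text
[ 0.44445629 -0.02847223  0.2479628 ] 2.576920445081108 2.55
plate ['wrist'] [ 0.4847 -0.0768 -0.2226] 0.834
plate ['top'] [ 0.4867 -0.076  -0.2412] 0.47
plate ['scene'] [ 0.494  -0.0766 -0.2879] 0.692
plate ['wrist', 'top', 'scene'] [ 0.4854 -0.0767 -0.2287] 0.659
tray ['wrist'] [0.4381 0.1901 0.2068] 0.98
tray ['top'] [0.4386 0.2016 0.2414] 0.808
tray ['scene'] [0.4406 0.188  0.2133] 0.936
tray ['wrist', 'top', 'scene'] [0.4391 0.1904 0.204 ] 0.881
plain_bar ['wrist'] [ 0.4602 -0.0654 -0.5668] 0.973
plain_bar ['top'] [ 0.4766 -0.0717 -0.5389] 0.218
plain_bar ['scene'] [ 0.4651 -0.0698 -0.6123] 0.873
plain_bar ['wrist', 'top', 'scene'] [ 0.4613 -0.0661 -0.567 ] 0.661
step_block ['wrist'] [0.6411 0.1509 0.7761] 0.959
step_block ['wrist'] [0.6442 0.1545 3.8864] 0.833
step_block ['top'] [0.6439 0.1548 0.7478] 0.899
step_block ['top'] [0.6469 0.1578 3.8957] 0.901
step_block ['scene'] [0.6417 0.1448 0.7741] 0.901
step_block ['scene'] [0.647  0.1502 3.9379] 0.81
step_block ['wrist', 'top', 'scene'] [0.6414 0.1509 0.7704] 0.848
step_block ['wrist', 'top', 'scene'] [0.6484 0.1571 3.8769] 0.794
gauge ['top'] [ 0.4529 -0.3741 -0.0354] 0.914
gauge ['scene'] [ 0.453  -0.3803 -0.1756] 0.93
gauge ['top', 'scene'] [ 0.4539 -0.3774 -0.0845] 0.885
level ['wrist'] [ 0.5537 -0.0705  0.0422] 0.865
level ['top'] [ 0.5576 -0.0765  0.0857] 0.282
level ['scene'] [ 0.5587 -0.0731  0.129 ] 0.493
level ['wrist', 'top', 'scene'] [ 0.5546 -0.0715  0.0592] 0.545
```

Wrist fits are consistent, and the step block's tall end is the far one (yaw 0.775). Next I'll grasp the bar.

```bash
python3 -c "
from h import *
go(.460,-.0655,.036,2.575)"
```

```text
shift [-0.0778 -0.0556  0.4229] turn [ 0.     -0.      0.0033] yaw 2.575 q6 -1.15 rows>= 4.3
```

```bash
python3 -m pendant '[-0.078,-0.056,0.1,0,0,0.003,1,-0.078,-0.056,0.2,0,0,0.003,1,-0.078,-0.056,0.25,0,0,0.003,1,-0.078,-0.056,0.25,0,0,0.003,1]'
python3 -c "
from h import *
go(.460,-.0655,.036,2.575)"
```

```text
time_s: 4.0
ee_pos: [0.4576, -0.0656, 0.1184]
eef_rot: [-3.139, -0.008, 2.575]
force: [0.3, -0.1, 1.6]
grip_width: 0.0937
grip_force: 0.0
shift [-0.0052  0.0032  0.1647] turn [-0.0018 -0.0049 -0.0001] yaw 2.575 q6 -1.15 rows>= 1.6
```

```bash
python3 -m pendant '[-0.004,0.002,0.08,0,0,0,1,-0.004,0.002,0.14,0,0,0,1,-0.004,0.002,0.163,0,0,0,1,-0.004,0.002,0.163,0,0,0,-0.5,-0.004,0.002,0.163,0,0,0,-0.5,-0.004,0.002,0.163,0,0,0,-0.5,-0.004,0.002,0.163,0,0,0,-0.5,-0.004,0.002,0.163,0,0,0,-0.5,-0.004,0.002,0.163,0,0,0,-0.5,-0.004,0.002,0.163,0,0,0,-0.5]' 40
python3 -c "
from h import *
go(.438,.190,.15,.206)"
```

```text
time_s: 5.0
ee_pos: [0.4623, -0.0659, 0.0411]
eef_rot: [3.142, 0.0, 2.576]
force: [0.2, 0.2, 0.1]
grip_width: 0.0417
grip_force: 0.0
shift [ 0.3154  0.4061 -0.2178] turn [-0.000e+00  1.000e-04 -4.914e-01] yaw 3.348 q6 -1.37 rows>= 5.6
```

```bash
python3 -m pendant '[0,0,0.011,0,0,0,-0.15,0,0,0.011,0,0,0,-0.15,0,0,0.011,0,0,0,-0.6,0,0,0.011,0,0,0,-0.6,0,0,0.011,0,0,0,-0.6,0,0,0.011,0,0,0,-0.6,0,0,0.011,0,0,0,-0.6]' 40
python3 -c "
from h import *
go(.438,.190,.15,1.777)"
```

```text
time_s: 5.7
ee_pos: [0.4621, -0.0659, 0.0353]
eef_rot: [-3.141, -0.0, 2.576]
force: [0.1, -0.4, -3.2]
grip_width: 0.0318
grip_force: 40.0
shift [ 0.3152  0.4062 -0.2293] turn [-2.000e-04 -2.000e-04  5.085e-01] yaw 1.777 q6 0.20 rows>= 5.6
```

```bash
python3 -m pendant '[0,0,-0.06,0,0,0,-0.6,0,0,-0.15,0,0,0,-0.6,0.08,0.1,-0.23,0,0,0.12,-0.6,0.315,0.406,-0.23,0,0,0.508,-0.6,0.315,0.406,-0.23,0,0,0.508,-0.6,0.315,0.406,-0.23,0,0,0.508,-0.6,0.315,0.406,-0.23,0,0,0.508,-0.6,0.315,0.406,-0.23,0,0,0.508,-0.6,0.315,0.406,-0.23,0,0,0.508,-0.6,0.315,0.406,-0.23,0,0,0.508,-0.6,0.315,0.406,-0.23,0,0,0.508,-0.6,0.315,0.406,-0.23,0,0,0.508,-0.6]'
python3 -c "
from h import *
vision.camera('top')
go(.438,.190,.015,1.777)"
```

```text
time_s: 6.9
ee_pos: [0.4382, 0.189, 0.1503]
eef_rot: [-3.141, 0.0, 1.777]
force: [0.6, 0.1, -3.1]
grip_width: 0.0316
grip_force: 40.0
shift [ 2.100e-03 -1.000e-04  2.707e-01] turn [-0.0001  0.0001 -0.    ] yaw 1.777 q6 0.20 rows>= 2.7
```

```bash
python3 -m pendant '[0.002,0,0.1,0,0,0,-0.6,0.002,0,0.2,0,0,0,-0.6,0.002,0,0.255,0,0,0,-0.6,0.002,0,0.27,0,0,0,-0.6,0.002,0,0.277,0,0,0,-0.6,0.002,0,0.281,0,0,0,-0.6,0.002,0,0.284,0,0,0,-0.6,0.002,0,0.286,0,0,0,-0.6,0.002,0,0.286,0,0,0,-0.6]'
```

```text
time_s: 7.85
ee_pos: [0.4382, 0.1909, 0.008]
eef_rot: [3.141, -0.0, 1.778]
force: [0.5, 0.2, -3.7]
grip_width: 0.032
grip_force: 40.0
```

```bash
python3 -m pendant '[0,0,0.002,0,0,0,-0.6,0,0,0.002,0,0,0,0.02,0,0,0.002,0,0,0,0.02,0,0,0.002,0,0,0,0.02,0,0,-0.1,0,0,0,0.02,0,0,-0.2,0,0,0,0.02,0,0,-0.3,0,0,0,0.6,0,0,-0.3,0,0,0,1,0,0,-0.3,0,0,0,1]'
python3 -c "
from h import *
c,s=np.cos(.775),np.sin(.775)
go(.641+.01*c,.151+.01*s,.1,.775)"
```

```text
time_s: 8.75
ee_pos: [0.4382, 0.1909, 0.1581]
eef_rot: [3.14, -0.0, 1.778]
force: [0.8, 1.0, -1.2]
grip_width: 0.0685
grip_force: 0.0
shift [-0.1508  0.3971  0.1169] turn [ 0.0011 -0.0008  0.6383] yaw 0.775 q6 1.03 rows>= 6.7
```

```bash
python3 -m pendant '[-0.15,0.397,0,0,0,0.638,1,-0.15,0.397,0,0,0,0.638,1,-0.15,0.397,0,0,0,0.638,1,-0.15,0.397,0,0,0,0.638,1,-0.15,0.397,0,0,0,0.638,1,-0.15,0.397,0,0,0,0.638,1,-0.15,0.397,0,0,0,0.638,1,-0.15,0.397,0,0,0,0.638,1,-0.15,0.397,0,0,0,0.638,1,-0.15,0.397,0,0,0,0.638,1]'
python3 - <<'E'
from h import *
p=vision.camera("wrist");save(p,"w2.png")
for n,g in dict(step_block=(.641,.151,.775,0),plain_bar=(.438,.191,1.777,.002)).items():
    r=best(n,p,g[:2],.02)
    print(n,None if r is None else fit(n,g[:3],g[3],[(p,r)]))
o=status.get_obs();print(o["ee_pos"],o["eef_rot"])
E
```

```text
time_s: 9.75
ee_pos: [0.6474, 0.1582, 0.1567]
eef_rot: [-3.141, 0.001, 0.778]
force: [-0.4, -0.0, -0.5]
grip_width: 0.0942
grip_force: 0.0
step_block (array([0.643 , 0.1514, 0.7767]), np.float64(0.968))
plain_bar (array([0.439 , 0.1935, 1.4314]), np.float64(0.23))
[0.64753006 0.15823398 0.15732014] [-3.14157505e+00  8.85331333e-05  7.76698544e-01]
```

View pics/w2.png

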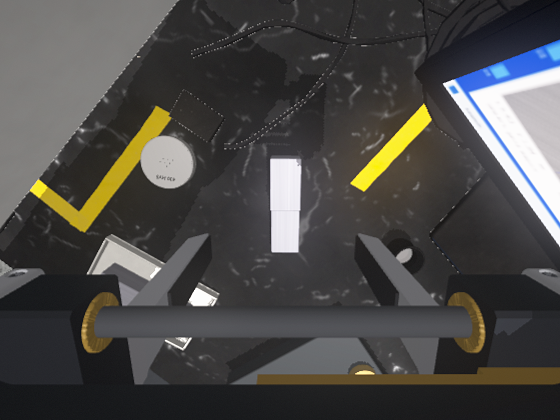

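The step block is at (285,205) with its wider, taller half at the far end. The bar lies inside the tray.

```bash
python3 -m pendant '[0.004,0.003,0.1,0,0,0,1,0.004,0.003,0.2,0,0,0,1,0.004,0.003,0.27,0,0,0,0.3,0.004,0.003,0.3,0,0,0,0,0.004,0.003,0.303,0,0,0,0,0.004,0.003,0.303,0,0,0,-0.7,0.004,0.003,0.303,0,0,0,-0.7,0.004,0.003,0.303,0,0,0,-0.7,0.004,0.003,0.303,0,0,0,-0.7,0.004,0.003,0.303,0,0,0,-0.7]' 45
```

```text
time_s: 10.9
ee_pos: [0.6503, 0.1586, 0.0065]
eef_rot: [3.141, -0.001, 0.775]
force: [0.1, -0.5, 0.2]
grip_width: 0.0333
grip_force: 0.0
```

```bash
python3 -m pendant '[0,0,0,0,0,0,-0.7,0,0,0,0,0,0,-0.7,0,0,0,0,0,0,-0.7,0,0,-0.05,0,0,0,-0.7,0,0,-0.12,0,0,0,-0.7,0,0,-0.22,0,0,0,-0.7]' 45
python3 -c "
from h import *
go(.458,-.0604,.14,1.348)"
```

```text
time_s: 11.5
ee_pos: [0.6484, 0.1582, 0.1139]
eef_rot: [-3.138, 0.005, 0.775]
force: [1.1, -0.5, -3.8]
grip_width: 0.0323
grip_force: 45.0
shift [-0.5783  0.0455 -0.0494] turn [-0.0031  0.0025 -0.3645] yaw 1.348 q6 0.09 rows>= 5.8
```

```bash
python3 -m pendant '[-0.578,0.045,-0.05,0,0,-0.365,-0.7,-0.578,0.045,-0.05,0,0,-0.365,-0.7,-0.578,0.045,-0.05,0,0,-0.365,-0.7,-0.578,0.045,-0.05,0,0,-0.365,-0.7,-0.578,0.045,-0.05,0,0,-0.365,-0.7,-0.578,0.045,-0.05,0,0,-0.365,-0.7,-0.578,0.045,-0.05,0,0,-0.365,-0.7,-0.578,0.045,-0.05,0,0,-0.365,-0.7,-0.578,0.045,-0.05,0,0,-0.365,-0.7,-0.578,0.045,-0.05,0,0,-0.365,-0.7]'
python3 -c "
from h import *
vision.camera('top')
go(.458,-.0604,.0385,1.348)"
```

```text
time_s: 12.5
ee_pos: [0.4598, -0.0591, 0.1405]
eef_rot: [-3.141, -0.0, 1.35]
force: [-0.2, 0.8, -4.1]
grip_width: 0.0321
grip_force: 45.0
shift [-0.0032 -0.0027  0.2041] turn [-0.0005 -0.      0.0013] yaw 1.348 q6 0.09 rows>= 2.0
```

```bash
python3 -m pendant '[-0.003,-0.002,0.1,0,0,0,-0.7,-0.003,-0.002,0.17,0,0,0,-0.7,-0.003,-0.002,0.195,0,0,0,-0.7,-0.003,-0.002,0.2,0,0,0,-0.7,-0.003,-0.002,0.203,0,0,0,-0.7,-0.003,-0.002,0.205,0,0,0,-0.7,-0.003,-0.002,0.207,0,0,0,-0.7,-0.003,-0.002,0.208,0,0,0,-0.7,-0.003,-0.002,0.208,0,0,0,-0.7]'
```

```text
time_s: 13.45
ee_pos: [0.4583, -0.0612, 0.0373]
eef_rot: [3.141, 0.0, 1.349]
force: [-0.3, -0.1, -3.0]
grip_width: 0.0317
grip_force: 45.0
```

```bash
python3 -m pendant '[0,0,0.002,0,0,0,-0.7,0,0,0.002,0,0,0,0.1,0,0,0.002,0,0,0,0.2,0,0,0.002,0,0,0,0.4,0,0,-0.05,0,0,0,0.6,0,0,-0.15,0,0,0,0.6,0,0,-0.25,0,0,0,1,0,0,-0.35,0,0,0,1,0,0,-0.4,0,0,0,1]'
python3 -c "
from h import *
go(.452,-.376,.27,-.08)"
```

```text
time_s: 14.35
ee_pos: [0.4589, -0.0612, 0.2413]
eef_rot: [3.136, -0.0, 1.349]
force: [0.1, 0.3, -0.8]
grip_width: 0.0916
grip_force: 0.0
shift [-0.6171  0.1254 -0.0567] turn [ 0.0028 -0.0025  0.9096] yaw -0.080 q6 0.96 rows>= 9.5
```

```bash
python3 -m pendant '[-0.617,0.125,-0.056,0,0,0.91,1,-0.617,0.125,-0.056,0,0,0.91,1,-0.617,0.125,-0.056,0,0,0.91,1,-0.617,0.125,-0.056,0,0,0.91,1,-0.617,0.125,-0.056,0,0,0.91,1,-0.617,0.125,-0.056,0,0,0.91,1,-0.617,0.125,-0.056,0,0,0.91,1,-0.617,0.125,-0.056,0,0,0.91,1,-0.617,0.125,-0.056,0,0,0.91,1,-0.617,0.125,-0.056,0,0,0.91,1,-0.617,0.125,-0.056,0,0,0.91,1,-0.617,0.125,-0.056,0,0,0.91,1]'
python3 - <<'E'
from h import *
ps={c:vision.camera(c) for c in("wrist","top","scene")};save(ps["wrist"],"w3.png")
o=status.get_obs();print(o["ee_pos"],o["eef_rot"])
for n,g in dict(gauge=(.453,-.377,-.07,0),step_block=(.456,-.071,1.348,.03),plate=(.485,-.077,-.222,0)).items():
    P=[]
    for c,p in ps.items():
        if n!="gauge" and c=="top":continue
        r=best(n,p,g[:2],.06)
        if r is not None: P.append((p,r));print(n,c,*fit(n,g[:3],g[3],[(p,r)]))
E
```

```text
time_s: 15.55
ee_pos: [0.4512, -0.3758, 0.2649]
eef_rot: [-3.142, 0.0, -0.078]
force: [0.4, -0.4, -0.0]
grip_width: 0.0939
grip_force: 0.0
[ 0.45118855 -0.37575406  0.26495074] [ 3.14158820e+00  2.71101783e-05 -7.89852090e-02]
gauge wrist [ 0.4536 -0.3764 -0.0572] 0.95
gauge scene [ 0.4538 -0.3803 -0.1333] 0.928
step_block wrist [ 0.456  -0.0715  1.3618] 0.964
step_block scene [ 0.4567 -0.0746  1.2805] 0.837
plate wrist [ 0.4872 -0.0742 -0.2186] 0.802
plate scene [ 0.4903 -0.0775 -0.2057] 0.757
```

View pics/w3.png

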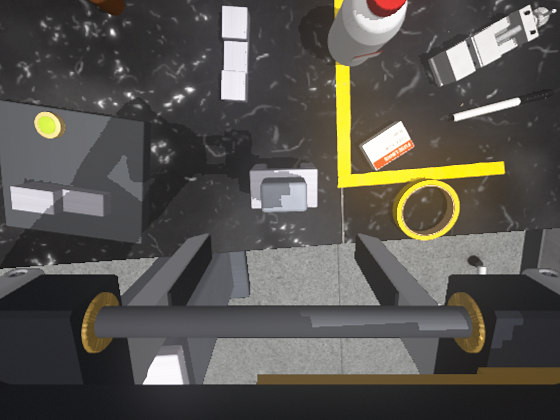

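The gauge housing is centred between the fingers at about (284,193), and the block sits on the plate with its tall half toward +y. Descending to grip.

```bash
python3 -m pendant '[0.005,0.001,0.1,0,0,-0.01,1,0.005,0.001,0.2,0,0,-0.01,1,0.005,0.001,0.28,0,0,-0.01,1,0.005,0.001,0.32,0,0,-0.01,1,0.005,0.001,0.34,0,0,-0.01,1,0.005,0.001,0.344,0,0,-0.01,0.5,0.005,0.001,0.344,0,0,-0.01,0.35,0.005,0.001,0.344,0,0,-0.01,0.2,0.005,0.001,0.344,0,0,-0.01,0,0.005,0.001,0.344,0,0,-0.01,-0.1,0.005,0.001,0.344,0,0,-0.01,-0.2,0.005,0.001,0.344,0,0,-0.01,-0.2]' 25
```

```text
time_s: 17.25
ee_pos: [0.4538, -0.3767, 0.0934]
eef_rot: [3.141, -0.001, -0.065]
force: [-1.3, -0.7, 3.9]
grip_width: 0.0519
grip_force: 24.9
```

```bash
python3 -m pendant '[0,0,0,0,0,0,-0.3,0,0,0,0,0,0,-0.3]' 45; python3 - <<'E'
from h import *
ps={c:vision.camera(c) for c in("wrist","scene")}
o=status.get_obs();print(o["ee_pos"],o["eef_rot"])
for c,p in ps.items():
    r=best("gauge",p,(.453,-.377),.06)
    if r is not None: print(c,r.sum(),fit("gauge",(.453,-.377,-.07),0,[(p,r)]))
E
```

```text
time_s: 17.45
ee_pos: [0.4538, -0.3767, 0.0934]
eef_rot: [3.141, -0.001, -0.065]
force: [-0.9, 0.2, 5.3]
grip_width: 0.052
grip_force: 44.9
[ 0.45377619 -0.37668687  0.09337722] [ 3.14109366e+00 -5.33237077e-04 -6.49560583e-02]
wrist 10768.0 (array([ 0.4552, -0.3774, -0.0222]), np.float64(0.872))
scene 1269.0 (array([ 0.4519, -0.3796, -0.1967]), np.float64(0.868))
```

```bash
python3 -m pendant '[0,0,-0.02,0,0,0,-0.3,0,0,-0.07,0,0,0,-0.3,0,0,-0.15,0,0,0,-0.3,0,0,-0.23,0,0,0,-0.3,0,0,-0.24,0,0,0,-0.3]'
python3 -c "
from h import *
go(.450,-.0983,.21,1.352)"
```

```text
time_s: 18.15
ee_pos: [0.4547, -0.3773, 0.2178]
eef_rot: [3.137, -0.005, -0.065]
force: [0.4, 0.5, -5.8]
grip_width: 0.0518
grip_force: 44.9
shift [-0.0454 -0.5562  0.013 ] turn [ 4.700e-03 -9.000e-04 -9.019e-01] yaw 1.352 q6 0.00 rows>= 9.4
```

```bash
python3 -m pendant '[-0.004,-0.05,0.01,0,0,-0.08,-0.3,-0.009,-0.11,0.01,0,0,-0.17,-0.3,-0.014,-0.17,0.01,0,0,-0.26,-0.3,-0.018,-0.22,0.01,0,0,-0.35,-0.3,-0.022,-0.27,0.01,0,0,-0.44,-0.3,-0.027,-0.33,0.01,0,0,-0.53,-0.3,-0.031,-0.38,0.01,0,0,-0.62,-0.3,-0.036,-0.44,0.01,0,0,-0.71,-0.3,-0.04,-0.49,0.01,0,0,-0.8,-0.3,-0.045,-0.55,0.01,0,0,-0.89,-0.3,-0.045,-0.556,0.01,0,0,-0.902,-0.3,-0.045,-0.556,0.01,0,0,-0.902,-0.3]'
python3 - <<'E'
from h import *
p=vision.camera("wrist");save(p,"w4.png");s=vision.camera("scene");save(s,"s4.png")
for n,g in dict(gauge=(.450,-.0983,1.352,status.get_obs()["ee_pos"][2]-.0934),step_block=(.456,-.0713,1.352,.03)).items():
  for q in (p,s):
    r=best(n,q,g[:2],.06)
    if r is not None: print(n,r.sum(),fit(n,g[:3],g[3],[(q,r)]))
im=s["pixels"][180:280,170:300,::-1];im=cv2.resize(im,(520,400),interpolation=2)
w=p["pixels"][100:400,100:460,::-1];im=np.hstack([cv2.resize(w,(280,233)),np.zeros((233,1,3),np.uint8)]) if 0 else im
cv2.imwrite("pics/v4.png",im)
go(.450,-.0983,.13,1.352)
E
```

```text
time_s: 19.35
ee_pos: [0.4487, -0.097, 0.2068]
eef_rot: [-3.14, -0.0, 1.353]
force: [-0.3, -0.6, -4.8]
grip_width: 0.0518
grip_force: 44.9
gauge 1166.0 (array([ 0.4487, -0.101 ,  1.5004]), np.float64(0.869))
step_block 2288.0 (array([ 0.4557, -0.0703,  1.3499]), np.float64(0.794))
step_block 368.0 (array([ 0.4565, -0.0761,  1.3296]), np.float64(0.829))
shift [1.000e-04 1.800e-03 1.553e-01] turn [-0.0003  0.     -0.0011] yaw 1.352 q6 0.00 rows>= 1.6
```

View pics/v4.png

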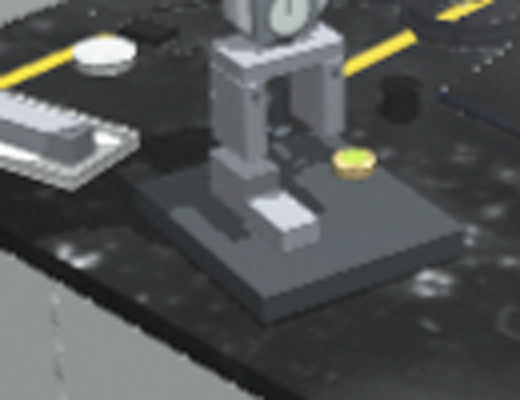

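View pics/w4.png

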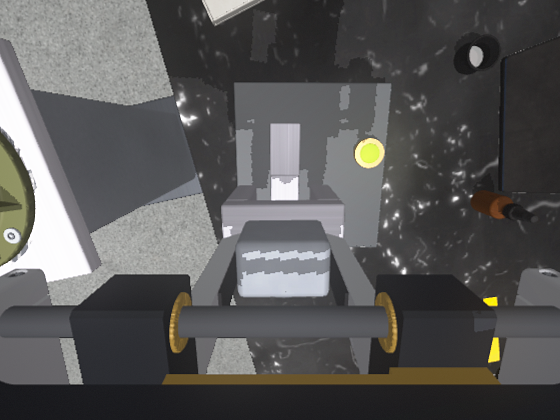

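The block lies midway between the gauge's legs (block centre x≈285, beam centre x≈283), the low half is under the foot, and the bar rests flat in the tray. Lowering gently.

```bash
python3 -m pendant '[0,0.002,0.04,0,0,0,-0.3,0,0.002,0.08,0,0,0,-0.3,0,0.002,0.11,0,0,0,-0.3,0,0.002,0.13,0,0,0,-0.3,0,0.002,0.145,0,0,0,-0.3,0,0.002,0.152,0,0,0,-0.3,0,0.002,0.158,0,0,0,-0.3,0,0.002,0.161,0,0,0,-0.3,0,0.002,0.163,0,0,0,-0.3,0,0.002,0.165,0,0,0,-0.3,0,0.002,0.166,0,0,0,-0.3,0,0.002,0.166,0,0,0,-0.3]'; python3 -c "
from h import *
print(status.get_obs()['force'],status.get_obs()['ee_pos'])"
```

```text
time_s: 20.85
ee_pos: [0.4503, -0.0979, 0.1251]
eef_rot: [3.141, 0.0, 1.352]
force: [1.1, 0.1, -3.8]
grip_width: 0.0516
grip_force: 44.9
[ 1.12429509  0.14536456 -3.79331878] [ 0.45033447 -0.09787231  0.1250566 ]
```

```bash
python3 -m pendant '[0,0,0.001,0,0,0,-0.3,0,0,0.002,0,0,0,-0.3,0,0,0.003,0,0,0,-0.3,0,0,0.003,0,0,0,-0.3,0,0,0.003,0,0,0,-0.3]'
```

```text
time_s: 21.35
ee_pos: [0.4502, -0.0978, 0.1235]
eef_rot: [3.141, -0.0, 1.352]
force: [0.8, 0.6, -3.8]
grip_width: 0.0516
grip_force: 44.9
```

```bash
python3 -m pendant '[0,0,0.001,0,0,0,-0.3,0,0,0.001,0,0,0,-0.3,0,0,0.001,0,0,0,-0.3]';python3 -m pendant '[0,0,0.001,0,0,0,-0.3,0,0,0.001,0,0,0,-0.3,0,0,0.001,0,0,0,-0.3]'
```

```text
time_s: 21.65
ee_pos: [0.4503, -0.0978, 0.1233]
eef_rot: [3.141, -0.0, 1.352]
force: [-1.0, 1.4, 5.6]
grip_width: 0.0517
grip_force: 45.0
time_s: 21.95
ee_pos: [0.4503, -0.0978, 0.1233]
eef_rot: [3.141, -0.0, 1.352]
force: [-3.7, 2.0, 12.8]
grip_width: 0.0514
grip_force: 45.0
```

```bash
python3 -m pendant '[0,0,-0.001,0,0,0,-0.3,0,0,-0.001,0,0,0,0.3,0,0,-0.001,0,0,0,0.4,0,0,-0.001,0,0,0,0.4,0,0,-0.001,0,0,0,0.4,0,0,-0.001,0,0,0,0.4,0,0,-0.001,0,0,0,0.4,0,0,-0.001,0,0,0,0.4,0,0,-0.001,0,0,0,0.4,0,0,-0.001,0,0,0,0.4,0,0,-0.001,0,0,0,0.4,0,0,-0.001,0,0,0,0.4]'
python3 - <<'E'
from h import *
s=vision.camera("scene");p=vision.camera("wrist")
for q in (s,p):
    r=best("gauge",q,(.45,-.098),.1)
    if r is not None: print(r.sum(),fit("gauge",(.45,-.098,1.352),.03,[(q,r)]))
save(p,"w5.png");im=np.vstack([cv2.resize(s["pixels"][170:280,170:300],(390,330),interpolation=2),cv2.resize(p["pixels"][60:340,150:420],(390,404))[:260]])
cv2.imwrite("pics/v5.png",im[:,:,::-1])
E
```

```text
time_s: 23.15
ee_pos: [0.4502, -0.0978, 0.1229]
eef_rot: [-3.142, 0.0, 1.352]
force: [-0.1, 0.3, -0.5]
grip_width: 0.0656
grip_force: 0.0
1087.0 (array([ 0.4498, -0.1031,  1.5344]), np.float64(0.895))
11011.0 (array([ 0.4502, -0.0955,  1.3771]), np.float64(0.886))
```

View pics/v5.png

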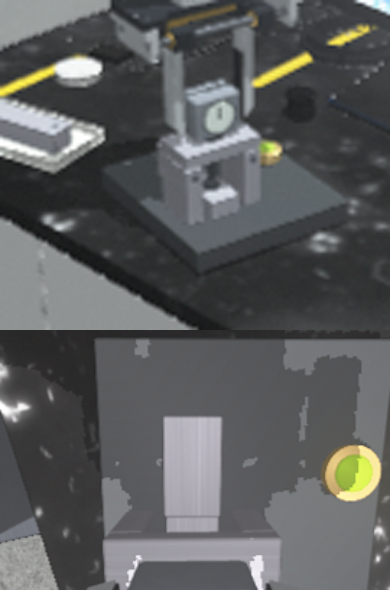

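The gauge stands flat on the plate with the foot on the lower step and the fingers clear of it. I'll regrip, lift and shift 55 mm along +x.

```bash
python3 -m pendant '[0,0,0,0,0,0,0.4,0,0,0,0,0,0,0.2,0,0,0,0,0,0,-0.3,0,0,0,0,0,0,-0.3,0,0,0,0,0,0,-0.3,0,0,0,0,0,0,-0.3,0,0,-0.01,0,0,0,-0.3,0,0,-0.05,0,0,0,-0.3,0,0,-0.1,0,0,0,-0.3,0,0,-0.13,0,0,0,-0.3,0,0,-0.13,0,0,0,-0.3]' 45
python3 -c "
from h import *
go(.4502+.055*.217,-.0978+.055*.976,.1236,1.352)"
```

```text
time_s: 24.45
ee_pos: [0.4507, -0.0979, 0.1896]
eef_rot: [3.139, 0.0, 1.352]
force: [0.9, -0.9, -6.0]
grip_width: 0.0513
grip_force: 45.0
shift [ 0.11   -0.0014  0.1319] turn [0.0017 0.0001 0.    ] yaw 1.352 q6 0.12 rows>= 1.7
```

```bash
python3 -m pendant '[0.04,0,0,0,0,0,-0.3,0.09,0,0,0,0,0,-0.3,0.11,0,0,0,0,0,-0.3,0.11,0,0,0,0,0,-0.3,0.11,0,0.03,0,0,0,-0.3,0.11,0,0.06,0,0,0,-0.3,0.11,0,0.08,0,0,0,-0.3,0.11,0,0.1,0,0,0,-0.3,0.11,0,0.112,0,0,0,-0.3,0.11,0,0.12,0,0,0,-0.3,0.11,0,0.123,0,0,0,-0.3,0.11,0,0.125,0,0,0,-0.3]'
```

```text
time_s: 25.65
ee_pos: [0.4622, -0.0442, 0.1256]
eef_rot: [3.141, -0.0, 1.352]
force: [-0.4, -0.8, -3.0]
grip_width: 0.052
grip_force: 45.0
```

```bash
python3 -m pendant '[0,0,0,0,0,0,-0.3]'; python3 -c "
from h import *
go(.462,-.0441,.123,1.352)"
```

```text
time_s: 25.75
ee_pos: [0.4622, -0.0442, 0.1256]
eef_rot: [3.141, 0.0, 1.352]
force: [-0.1, -0.9, -3.5]
grip_width: 0.0515
grip_force: 45.0
shift [ 0.     -0.0005  0.0052] turn [0.0002 0.     0.    ] yaw 1.352 q6 0.12 rows>= 0.1
```

```bash
python3 -m pendant '[0,0,0.001,0,0,0,-0.3,0,0,0.002,0,0,0,-0.3,0,0,0.003,0,0,0,-0.3,0,0,0.004,0,0,0,-0.3,0,0,0.004,0,0,0,-0.3]'
```

```text
time_s: 26.25
ee_pos: [0.4622, -0.0441, 0.1234]
eef_rot: [3.141, -0.0, 1.352]
force: [-0.0, -1.2, -4.4]
grip_width: 0.0518
grip_force: 45.0
```

```bash
python3 -m pendant '[0,0,0.001,0,0,0,-0.3,0,0,0.001,0,0,0,-0.3,0,0,0.001,0,0,0,-0.3]'
```

```text
time_s: 26.55
ee_pos: [0.4623, -0.0441, 0.123]
eef_rot: [3.141, -0.0, 1.352]
force: [0.6, -0.9, -3.0]
grip_width: 0.0515
grip_force: 45.0
```

```bash
python3 -m pendant '[0,0,0.001,0,0,0,-0.3,0,0,0.001,0,0,0,-0.3,0,0,0.001,0,0,0,-0.3]'
```

```text
time_s: 26.85
ee_pos: [0.4623, -0.0442, 0.1229]
eef_rot: [3.141, 0.0, 1.352]
force: [-2.0, -1.0, 5.9]
grip_width: 0.0514
grip_force: 45.0
```

Contact. Now release and rise, then check.

```bash
python3 -m pendant '[0,0,0,0,0,0,0,0,0,0,0,0,0,0.4,0,0,0,0,0,0,0.6,0,0,0,0,0,0,0.8,0,0,0,0,0,0,0.8,0,0,-0.03,0,0,0,0.8,0,0,-0.1,0,0,0,0.8,0,0,-0.2,0,0,0,0.8,0,0,-0.3,0,0,0,0.8,-0.1,0,-0.32,0,0,0,0.8,-0.2,0,-0.32,0,0,0,0.8,-0.2,0,-0.32,0,0,0,0.8]'
python3 - <<'E'
from h import *
s=vision.camera("scene");p=vision.camera("wrist")
for n,g in dict(gauge=(.462,-.044,1.352,.03),step_block=(.456,-.0713,1.352,.03),plain_bar=(.438,.191,1.777,.002),level=(.554,-.071,0,.03)).items():
  for q in (s,p):
    r=best(n,q,g[:2],.05)
    if r is not None: print(n,r.sum(),fit(n,g[:3],g[3],[(q,r)]))
im=np.vstack([cv2.resize(s["pixels"][170:280,150:350],(600,330),interpolation=2),cv2.resize(p["pixels"][:300],(600,321))[:270]])
cv2.imwrite("pics/v6.png",im[:,:,::-1])
E
```

```text
time_s: 28.05
ee_pos: [0.4394, -0.1457, 0.2827]
eef_rot: [3.141, 0.001, 1.347]
force: [0.5, 0.3, -0.3]
grip_width: 0.0847
grip_force: 0.0
gauge 945.0 (array([ 0.463 , -0.0446,  1.4709]), np.float64(0.826))
gauge 3461.0 (array([ 0.4612, -0.0444,  1.3469]), np.float64(0.972))
step_block 303.0 (array([ 0.4552, -0.0789,  1.2653]), np.float64(0.71))
step_block 992.0 (array([ 0.453 , -0.0769,  1.3538]), np.float64(0.474))
plain_bar 340.0 (array([0.439 , 0.1879, 1.7429]), np.float64(0.906))
level 74.0 (array([ 0.5549, -0.0761,  0.0224]), np.float64(0.851))
level 457.0 (array([ 0.5551, -0.0711,  0.1365]), np.float64(0.809))
```

View pics/v6.png

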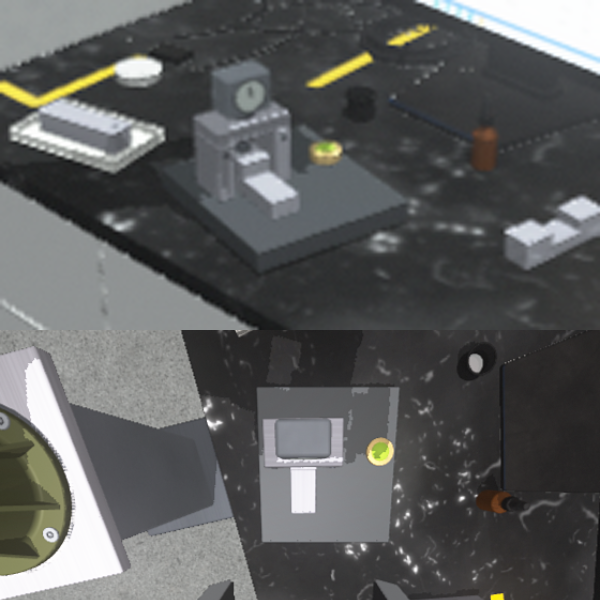

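The gauge stands on the plate astride the tall half (gauge at (252,130), low step sticking out at (270,190)). The bar is flat in the tray, the level is untouched and the gripper is clear.

```bash
python3 -c "
from h import *
print(order.hand_in())"
```

```text
the job is handed in; nothing more can be done
None
```

The job is done and handed in: the bar lies flat in the tray, the stepped block sits on the plate steps upward, and the gauge settled about a second on the lower step and now stands on the upper step; no result was reported back.

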